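# Hold a feed roller in the locating jig, tongue level

## Task

First roll the long feed roller over where it lies on the bench until the flat steel tongue on its end lies level, its pin hole pointing straight up. Then lay it, tongue still level, on the bed of the steel locating jig, along both locator blocks, with its plain end up against the stop block. Hold it there for me to ream the hole: with one steady diagonal push of the fingers press it down on the bed and against the locators at once, firmly but not hard (about 15 N), and finish while still holding that push; leave everything else on the bench where it is.

Things in the scene. Friction and masses are not known exactly. Their poses are not given: they have to be found in the camera images.
- roller: Long feed roller: solid hard black sleeve, 36 mm diameter, 160 mm long, with its tongue about 0.33 kg (varies); starts lying on the bench, free to roll. Origin on its axis at mid-length of the sleeve, 18 mm above what it lies on. x runs along it: plain end at x = -80 mm, tongue end at +80 mm; y, z turn with the sleeve. The tongue is tight in the sleeve and turns with it.
- tongue: Flat steel tongue on the roller's end: 32 mm wide, 6 mm thick, 8 to 32 mm beyond the sleeve, on its axis, with a 6 mm pin hole through the flat. Origin on the axis at the sleeve's tongue end; x along the axis, outward; y across its width; z square to its flat faces, along the hole. Level = z straight up or down, both equally good. Starts 34 to 90 degrees off level. Never drags as the sleeve rolls.
- jig: Locating jig, fast to the bench, level; place and yaw vary. Origin at the corner where the bed's top (z = 0, 16 mm above the bench), the locators' faces (plane x = 0) and the stop's face (plane y = 0) meet. x points into the locators, away from the robot; y along them, away from the stop; z up. A roller fully home has its origin at (-18, 80, 18) mm and its x axis along the jig's y.
- bed: The jig's flat steel bed plate, fixed, with the same origin and axes as the jig: its top is z = 0 and reaches from x = -140 to 50 mm and from y = -28 to 167 mm; a home roller's tongue overhangs its end. Ground and oiled, so the roller slides on it easily (friction about 0.3; bench about 0.6, enough to roll the roller under light fingertip pressure without slipping).
- locators: The jig's fence: two equal fixed steel locator blocks in line, 28 mm tall above the bed, faces at x = 0, 14 mm thick (with 9 mm high feet behind, to x = 46 mm), one from y = 1 to 45 mm and one from y = 115 to 159 mm; the 70 mm gap between them is open, wide enough for a finger. Same origin and axes as the jig.
- stop: Fixed steel stop block of the jig, 24 mm tall above the bed: face at y = 0, from y = -22 to 0 and x = -48 to -4 mm. Same origin and axes as the jig.
- screwdriver: Bystander: a black-handled screwdriver 190 mm long, lying on the bench. Leave alone.
- pickup_roller: Bystander: a small black rubber pick-up roller, 30 mm across and 55 mm tall, standing on its end; not the work. Leave alone.
- gear: Bystander: a white plastic gear, 50 mm across, 30 mm tall with its hub, lying on the bench. Leave alone.
- reamer: Bystander: a hand reamer with a T handle, 120 mm long, 90 mm across the handle. Leave alone.
- tape: Bystander: a roll core (cardboard ring), 90 mm across, 19 mm tall. Leave alone.
- cleaner: Bystander: a white bottle, 56 mm across, 150 mm tall. Leave alone.
- spanner: Bystander: a steel spanner 140 mm long, lying on the bench. Leave alone.
Mind the look-alikes: they are no part of the job. What is shaped like the roller but blue or brown is not meant.

How it is judged:
By the outcome, as a careful person would: the job done as asked, in the order asked, and still so for the second after the job is handed in, while the arm keeps its last pose, push and grip.
It also fails if it takes over 67 s, if anything falls off the work surface, if the arm or the gripper's body presses on something with over 40 N, if the wrist force passes 120 N, or if a joint passes its speed limit or range.

## Robot

A 7-joint arm with a two-finger parallel gripper is mounted at the origin on the work surface. World frame = base frame: x ahead of the robot, y to its left, z up, the work surface at z = 0. Lengths are in mm, angles in rad, forces in N, time in s.
With the tool pointing down it reaches from about 425 to 875 mm from the base axis. Payload 4.7 kg.
Tool frame: the origin (TCP) lies at the very end of the fingers, on their centre line; the grasp point (between the pads) lies behind it (bot.grip_point_offset is the y of the grasp point in the tool frame, in mm); y points along the fingers, z is the direction in which the jaws open and shut, and the axes are right-handed (so a half turn about y gives the same grasp; the last joint's range is limited). The gripper opens to 87 mm and grips with 3 to 60 N. Pads are 19 mm wide; open, the fingers measure 117 mm over their backs; the gripper's body (75 mm by 190 mm) begins 51 mm behind the grasp point.
Start: joints at [-1.279, 0.321, -0.07, 1.45, 0.023, 1.371, -0.057], TCP at [178.285, 625.094, 194.187] pointing down, gripper open.
Joint ranges: [-2.86, 2.86], [-0.3, 2.09], [-1.38, 1.24], [0.06, 2.45], [-1.56, 4.7], [0.09, 2.05], [-2.69, 2.69]. Speed limits (rad/s): [2.57, 2.57, 3.14, 3.14, 3.14, 3.14, 3.14].

## Interface

Orientations are given as a unit quaternion [w, x, y, z].
In Python, from plant import bot gives the robot as it stands. The module is installed in compiled form; this text tells all that it offers. Calls block until the motion is done:
- bot.move_ptp(position, orientation): joint-space move of the TCP to a pose.
- bot.move_straight(position, frame=None, velocity=150, threshold=None): straight line of the TCP; frame=None keeps the orientation; velocity is the mean speed in mm/s. With threshold (N) it stops when the force on the tool has changed by that much, and returns True; else False.
- bot.move_j(angles): joint-space move.
- bot.move_gripper(opening, grasp_force=None): finger opening in mm; grasp_force is the grip in N (None keeps the last); returns when the fingers have stopped.
- bot.sleep(seconds).
- bot.inverse_kinematics(position, orientation): joint angles nearest the present ones, or None.
- bot.read_camera(name): name is "scene" or "top" or "wrist"; returns a dict with "image" (480x640x3 uint8, blue, green, red), "camera_matrix" (3x3 intrinsics, pixels), "position" and "orientation" of the camera in the world; the wrist camera has in their place "T_tool_cam" (4x4, takes a point from camera to tool coordinates, whose origin is the TCP and whose axes are the tool frame's). Camera axes: x right, y up, looking along -z (the intrinsics and any distortion apply to the point x, -y, -z); pixel columns grow to the right and rows downward; lengths in mm; the calibration is good to about 2 mm. A picture is of the moment at which its call begins: read the wrist's pose just before it. There is no depth.
A pose or a line that the arm cannot do raises bot.PlanningError and nothing moves.
- bot.close_job(): hands the job in, once; it reports no verdict.
Readings, each from a call of its own:
- bot.get_t(): time.
- bot.get_q(): joint angles.
- bot.get_joint_vel(): joint speeds.
- bot.get_effort(): joint torques, N m.
- bot.get_ee_pos(): TCP position.
- bot.get_tool_rot(): TCP orientation.
- bot.get_ft_force(): force on the tool from outside, world axes, zero at the start.
- bot.get_torque(): the same for the moment, N m.
- bot.get_opening(): finger opening in mm.
Only numpy, scipy, OpenCV 4.12 (cv2) and the standard library are available. Lean on these libraries where they do the work, as an engineer would, in place of code of your own. Each camera call takes 0.05 s, during which the arm holds its last target. There are 200 camera calls.

## Working session

There is one attempt and no reset: what is moved stays moved. The work goes in short steps, each a Python script; the robot and the scene stay as the last script left them, time stands still between calls to the robot, and variables do not carry over. Pictures are saved under pics/ and viewed, about 8 in all and at most 12, crops included, and the job is handed in when it is done.

```bash
mkdir -p pics; ls
python3 - <<'E'
from plant import bot
import cv2,numpy as np
ims=[]
for n in("scene","top"):
    c=bot.read_camera(n);cv2.imwrite(f"pics/{n}0.png",c["image"]);np.save(f"pics/{n}0.npy",c,allow_pickle=True)
    print(n,c["camera_matrix"],c["position"],c["orientation"],[k for k in c])
c=bot.read_camera("wrist");print(c["T_tool_cam"],c["camera_matrix"])
print(bot.get_t(),bot.get_tool_rot(),bot.grip_point_offset)
E
```

```text
pics
scene [[575.68606766   0.         317.17579384]
 [  0.         575.68606766 238.21448607]
 [  0.           0.           1.        ]] [1131.82539391  314.8650334  1122.44237906] [0.52393763 0.15033128 0.24432672 0.80199397] ['image', 'camera_matrix', 'position', 'orientation']
top [[537.24612392   0.         319.91891501]
 [  0.         537.24612392 234.36479204]
 [  0.           0.           1.        ]] [ 272.78979127   22.20601211 1213.37268563] [ 0.72221755  0.07827806 -0.07029213 -0.68361785] ['image', 'camera_matrix', 'position', 'orientation']
[[-1.44441938e-04 -9.55599419e-01 -2.94668846e-01 -8.13085076e+01]
 [ 1.04745541e-03  2.94668543e-01 -9.55598950e-01 -1.89475753e+02]
 [ 9.99999441e-01 -4.46681042e-04  9.58385287e-04 -7.67770296e-01]
 [ 0.00000000e+00  0.00000000e+00  0.00000000e+00  1.00000000e+00]] [[356.21806492   0.         325.93044412]
 [  0.         356.21806492 240.42060251]
 [  0.           0.           1.        ]]
0.15 [-0.69978913  0.7008073  -0.09791973  0.09785723] -18.700000000000003
```

View pics/top0.png

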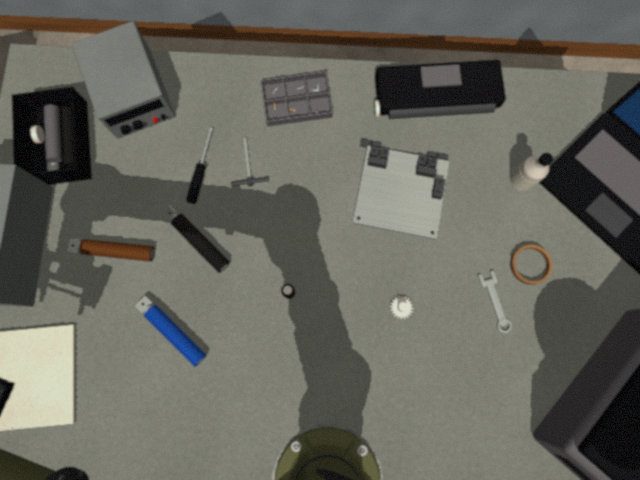

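View pics/scene0.png

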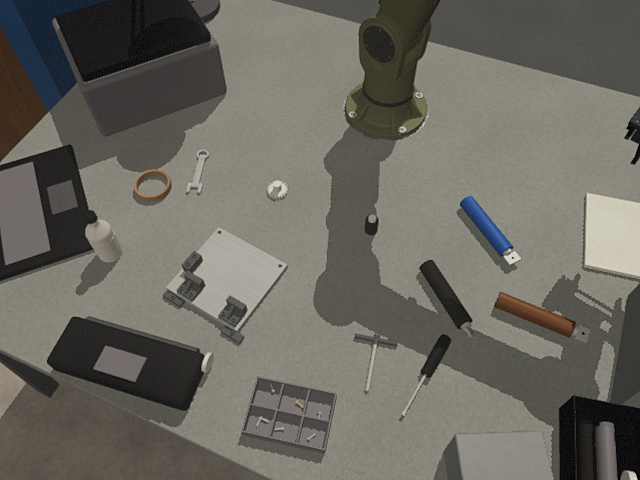

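```bash
cat > h.py <<'E'
import numpy as np, cv2
from scipy.spatial.transform import Rotation as R
from plant import bot
def rot(q): return R.from_quat(np.roll(q,-1)).as_matrix()
def quat(M): return np.roll(R.from_matrix(M).as_quat(),1)
class Cam:
    def __init__(s,name):
        if name=="wrist":
            p=np.array(bot.get_ee_pos());M=rot(bot.get_tool_rot())
            c=bot.read_camera(name);T=c["T_tool_cam"];s.M=M@T[:3,:3];s.p=p+M@T[:3,3]
        else:
            c=bot.read_camera(name);s.M=rot(c["orientation"]);s.p=np.array(c["position"])
        s.im=c["image"];s.K=c["camera_matrix"]
    def ray(s,u,v):
        d=np.linalg.inv(s.K)@[u,v,1];return s.M@(d*[1,-1,-1])
    def on(s,u,v,z):
        d=s.ray(u,v);return s.p+d*(z-s.p[2])/d[2]
    def pix(s,P):
        c=s.M.T@(np.asarray(P,float)-s.p);x=s.K@(c*[1,-1,-1]);return x[:2]/x[2]
def tooldown(yaw):  # tool x axis horizontal at yaw, y down
    x=np.array([np.cos(yaw),np.sin(yaw),0]);y=np.array([0,0,-1.]);return np.c_[x,y,np.cross(x,y)]
E
python3 - <<'E'
from h import *
t=Cam("top");np.set_printoptions(precision=1,suppress=True)
print("start tool\n",rot(bot.get_tool_rot()))
for n,u,v,z in [("rol tongue end",178,216,18),("rol plain",224,267,18),("tongue tip",172,208,18),("bedFL",365,143,16),("FR",449,155,16),("NR",437,237,16),("NL",354,221,16),("stop top",438,186,40),("locR top",428,158,44),("locL",379,148,44)]:
    print(n,t.on(u,v,z))
a=t.on(178,216,18);b=t.on(224,267,18);print(np.linalg.norm(a-b))
s=Cam("scene")
for n,u,v,z in [("tongue end",466,324,18),("plain",428,266,18)]: print(n,s.on(u,v,z))
c=(a+b)/2; d=(a-b)/np.linalg.norm(a-b); yaw=np.arctan2(d[1],d[0])
print("yaw",yaw)
for y in (yaw,yaw+np.pi):
    print(y,bot.inverse_kinematics([c[0],c[1],150],quat(tooldown(y))))
for y in (np.pi/2,-np.pi/2):
    print(y,bot.inverse_kinematics([620,-130,150],quat(tooldown(y))))
E
```

```text
start tool
 [[ 1.  -0.   0.3]
 [-0.3 -0.   1. ]
 [ 0.  -1.  -0. ]]
rol tongue end [553.1 370.6  18. ]
rol plain [441.1 254.1  18. ]
tongue tip [571.2 386.6  18. ]
bedFL [754.5 -51.2  16. ]
FR [ 735.1 -249.4   16. ]
NR [ 536.5 -223.2   16. ]
NL [563.7 -33.2  16. ]
stop top [ 649.9 -219.4   40. ]
locR top [ 714.4 -195.1   44. ]
locL [732.7 -82.1  44. ]
161.60482302347066
tongue end [547.  376.4  18. ]
plain [444.4 260.7  18. ]
yaw 0.8051773859849949
0.8051773859849949 [-0.7  0.2  0.1  1.7 -0.   1.3  1.8]
3.946770039574788 [-0.9  0.2  0.4  1.7 -0.1  1.3 -1.3]
1.5707963267948966 [-0.6  0.5  1.1  1.6 -0.4  1.3 -2.6]
-1.5707963267948966 [-0.5  0.4  0.8  1.6 -0.3  1.3  0.4]
```

Run:
```python
from h import *
d=np.array([109,116,0.]);yaw=np.arctan2(-d[1],-d[0])
bot.move_gripper(0,20)
bot.move_ptp([497,314,130],quat(tooldown(yaw)))
print(bot.get_t(),bot.get_ee_pos(),bot.get_q(),bot.get_opening())
w=Cam("wrist");cv2.imwrite("pics/w1.png",w.im);
import pickle;pickle.dump(w,open("w1.pkl","wb"))
```

```text
3.425 [496.27702101 315.62115646 130.12028414] [-0.93742099  0.23474147  0.37821378  1.70810896 -0.09255731  1.21588952
 -1.28785018] 0.4792907064550582
```

View pics/w1.png

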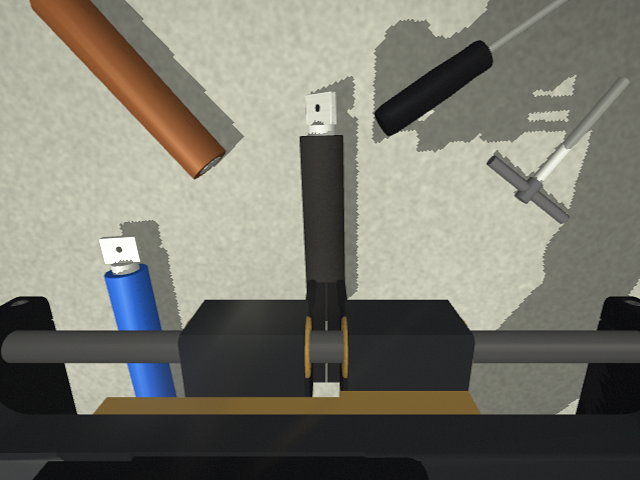

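Run:
```python
from h import *
import pickle
w=pickle.load(open("w1.pkl","rb"))
cv2.imwrite("pics/w1c.png",cv2.resize(w.im[80:150,285:375],None,fx=8,fy=8,interpolation=cv2.INTER_NEAREST))
np.set_printoptions(precision=1,suppress=True)
for v in(150,200,260):
    g=w.im[v].astype(int).sum(1)[270:380]; print(v,[(i+270) for i in np.where(np.abs(np.diff(g))>90)[0]])
g=w.im[95:128].astype(int).sum(2)
for v in range(90,136,4): print(v,w.im[v,296:350].astype(int).sum(1)//3)
```

```text
150 [np.int64(298), np.int64(299), np.int64(300), np.int64(342), np.int64(343), np.int64(357)]
200 [np.int64(301), np.int64(302), np.int64(343), np.int64(355)]
260 [np.int64(303), np.int64(304), np.int64(305), np.int64(344), np.int64(357)]
90 [186 184 187 185 185 185 184 187 188 187 186 189 190 194 198 196 196 196
 197 199 154 112 116 116 117 116 116 115 115 113 114 116 115 117 116 116
 116 117 116 115 114 116 115 117 117 117 116 116 112 111 110 111 116 117]
94 [188 187 188 190 190 191 190 191 193 191 195 181 165 168 180 173 193 210
 210 220 222 222 218 215 213 211 211 209 209 209 207 207 205 214 211 197
 192 193 192 153 115 114 116 114 114 114 112 112 112 113 115 116 118 119]
98 [188 190 190 192 195 194 194 191 191 202 213 214 213 213 214 214 214 214
 214 213 214 213 212 212 211 211 211 211 212 211 211 211 210 215 215 201
 191 185 186 160 122 110 111 111 115 116 118 120 119 118 115 115 115 117]
102 [194 195 197 197 195 193 191 191 191 197 209 211 210 211 210 212 210 210
 209 210 211 212 211 210 210 209 210 210 211 211 211 211 212 214 217 202
 190 188 188 167 129 112 112 112 112 114 
[... 1124 characters left out ...]
115 116 116 117 117 118 117]
126 [182 185 188 189 192 191 190 190 189 189 190 185 193 210 222 227 230 233
 235 239 244 245 244 242 242 240 237 234 230 227 221 216 208 199 186 172
 156 144 126 116 118 119 119 120 119 120 119 117 117 116 114 116 118 119]
130 [190 190 188 187 189 189 189 190 192 192 195 185 191 206 218 224 226 230
 232 236 241 241 241 241 239 238 236 234 230 226 224 217 208 199 187 175
 156 144 128 116 117 118 115 114 114 113 115 113 114 113 111 111 112 113]
134 [185 188 190 191 191 193 190 190 189 192 190 165 120 103 110 116 119 122
 125 128 132 136 140 146 148 152 156 158 157 159 159 159 159 158 155 153
 151 146 132 121 122 122 121 121 120 118 117 116 116 113 114 114 115 115]
```

View pics/w1c.png

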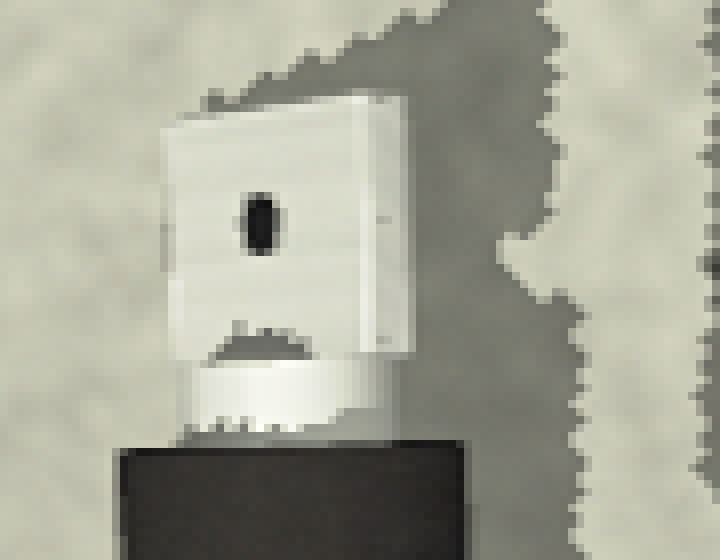

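Run:
```python
from h import *
import pickle
from scipy.optimize import least_squares
w=pickle.load(open("w1.pkl","rb"))
np.set_printoptions(precision=2,suppress=True)
def mid(l,r,v):
    a=w.ray(l,v);b=w.ray(r,v);d=a/np.linalg.norm(a)+b/np.linalg.norm(b);return w.p+d*(18-w.p[2])/d[2]
P=mid(299.7,342.8,150);Q=mid(304.5,344.7,260);S=mid(302,343.8,200)
d=(P-Q);d/=np.linalg.norm(d);n=np.cross([0,0,1],d)
print(P,Q,S,"dir",d,"yaw",np.arctan2(d[1],d[0]),"S off line",(S-Q)@n)
E=w.on(322,135.8,36);E0=Q+d*((E-Q)@d);c=E0-80*d;print("center",c,"cam",w.p)
tp=w.on(316,94,18);print("tip beyond sleeve end",(tp-E0)@d)
def pts(th): # top face normal = cos z + sin n ; width dir = cos n - sin z
    N=np.array([0,0,1])*np.cos(th)+n*np.sin(th);W=n*np.cos(th)-np.array([0,0,1])*np.sin(th)
    o=E0+18*d
    return [o+16*W+3*N,o-16*W+3*N,o-16*W-3*N,o+3*N]
# slope-corrected edges near hole row
f=lambda p:[w.pix(q+n*p[1])[0]-u for q,u in zip(pts(p[0]),[305.7,330.5,336,317.6])]
r=least_squares(f,[.8,0]);print(np.degrees(r.x[0]),r.x,r.fun,w.pix(pts(r.x[0])[3]))
pickle.dump((c,d,n,r.x[0]),open("rol.pkl","wb"))
```

```text
[538.14 365.52  18.  ] [474.37 293.38  18.  ] [510.69 334.3   18.  ] dir [0.66 0.75 0.  ] yaw 0.846921489659844 S off line -0.10859767406393317
center [492.72 314.14  18.  ] cam [551.52 374.12 319.64]
tip beyond sleeve end 31.41115714312695
51.24748869681031 [ 0.89 -0.28] [ 0.01 -0.21  0.32 -0.12] [317.12 111.97]
```

```bash
cat > roll.py <<'E'
from h import *
import pickle
def roll(c,d,n,ang,frm=None):
    """roll about axis so that roller moves along -n by 18*ang"""
    q=quat(tooldown(np.arctan2(-d[1],-d[0])));M=rot(q)
    s=18*ang; st=c+n*s/2
    bot.move_ptp([st[0],st[1],60],q)
    bot.move_straight([st[0],st[1],40],velocity=80)
    print("air",bot.get_ft_force())
    hit=bot.move_straight([st[0],st[1],33],velocity=10,threshold=5)
    p=np.array(bot.get_ee_pos());print("hit",hit,p,bot.get_ft_force())
    z=p[2];k=4
    for i in range(k):
        t=st-n*2*s*(i+1)/k
        bot.move_straight([t[0],t[1],z],velocity=40)
        F=bot.get_ft_force();print(bot.get_ee_pos(),F)
        if abs(F[2])<3:z-=.4
        if abs(F[2])>12:z+=.3
    t=np.array(bot.get_ee_pos());bot.move_straight([t[0],t[1],60],velocity=80)
def look(c,d,n,name,h=130):
    q=quat(tooldown(np.arctan2(-d[1],-d[0])))
    bot.move_ptp([c[0],c[1],h],q);bot.sleep(.2)
    w=Cam("wrist");cv2.imwrite(f"pics/{name}.png",w.im);pickle.dump(w,open(name+".pkl","wb"));return w
E
python3 - <<'E'
from roll import *
np.set_printoptions(precision=2,suppress=True)
c,d,n,th=pickle.load(open("rol.pkl","rb"))
roll(c,d,n,th)
w=look(c-n*18*th,d,n,"w2",100)
cv2.imwrite("pics/w2v.png",np.vstack([w.im[0:290,150:490],]))
for v in(150,200,240):
    g=w.im[v].astype(int).sum(1)[270:390]; print(v,[(i+270) for i in np.where(np.abs(np.diff(g))>90)[0]])
print(bot.get_t())
E
```

```text
air [ 0.31 -0.69  0.44]
hit False [486.71 319.47  33.  ] [0.93 0.7  0.  ]
[493.18 313.66  33.05] [-0.28  0.29 -0.11]
[499.06 308.39  32.58] [-0.8   0.21 -0.72]
[505.11 303.08  32.22] [0.5  0.48 0.15]
[511.13 297.7   31.77] [-0.23  0.42  0.01]
150 [np.int64(278), np.int64(279), np.int64(327), np.int64(344), np.int64(345), np.int64(357), np.int64(358)]
200 [np.int64(280), np.int64(281), np.int64(327), np.int64(344)]
240 [np.int64(281), np.int64(282), np.int64(283), np.int64(327), np.int64(342)]
7.5417
```

View pics/w2v.png

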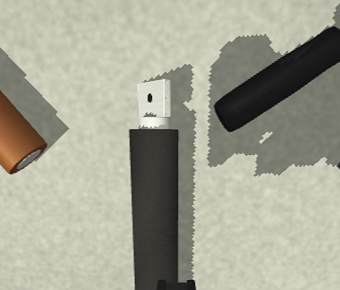

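Run:
```python
from roll import *
np.set_printoptions(precision=2,suppress=True)
c,d,n,th=pickle.load(open("rol.pkl","rb"))
q=quat(tooldown(np.arctan2(-d[1],-d[0])))
st=c+n*9*th
bot.move_ptp([st[0],st[1],45],q)
hit=bot.move_straight([st[0],st[1],24],velocity=15,threshold=4)
print(hit,bot.get_ee_pos(),bot.get_ft_force(),bot.get_opening(),bot.get_t())
```

```text
False [486.79 319.5   24.12] [ 0.06  0.35 -0.32] 0.509533004589694 9.4417
```

Run:
```python
from h import *
w=Cam("wrist");s=Cam("scene")
x=w.im[60:440,170:490];y=cv2.resize(s.im[220:350,390:510],None,fx=3,fy=3)[:380]
cv2.imwrite("pics/c3.png",np.hstack([x,y]))
```

```text
(no output)
```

View pics/c3.png

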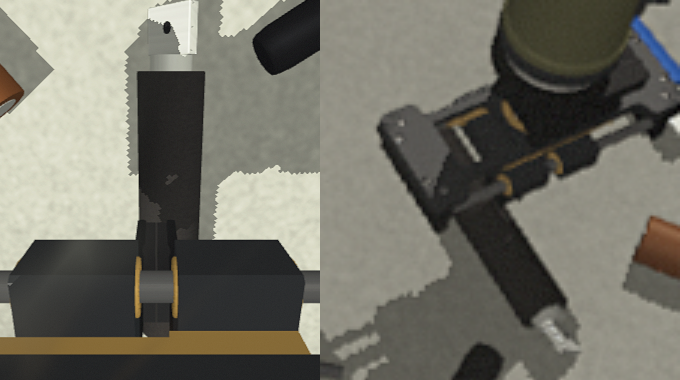

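Run:
```python
from roll import *
np.set_printoptions(precision=2,suppress=True)
c,d,n,th=pickle.load(open("rol.pkl","rb"))
def edges(w,v):
    g=w.im[v].astype(int).sum(1); dark=(g<210)
    u=np.where(dark[250:420])[0]+250
    return u.min(),u.max()
def axis(w,l,r,v):
    a=w.ray(l,v);b=w.ray(r,v);e=a/np.linalg.norm(a)+b/np.linalg.norm(b)
    m=w.p+e*(18-w.p[2])/e[2]; ang=np.arccos(a@b/np.linalg.norm(a)/np.linalg.norm(b))
    return m,(m-c)@n,(m-c)@d,ang,18/np.linalg.norm(m-w.p)*2
w=pickle.load(open("w1.pkl","rb"));print(axis(w,300,342.8,150))
w=pickle.load(open("w2.pkl","rb"));print("w2",axis(w,279,327.5,150),axis(w,281,327.5,200))
w=Cam("wrist")
for v in(140,170,200,250):
    l,r=edges(w,v);print(v,l,r,axis(w,l-.5,r+.5,v))
p=np.array(bot.get_ee_pos());print((p-c)@n,(p-c)@d,w.pix(p),bot.get_ft_force())
```

```text
(array([538.23, 365.44,  18.  ]), np.float64(-0.1226288990676565), np.float64(68.57420321918674), np.float64(0.11630893729119021), np.float64(0.11918398867225499))
w2 (array([535.89, 363.34,  18.  ]), np.float64(0.24359987791910243), np.float64(65.45483901703338), np.float64(0.13128003526285745), np.float64(0.1328358813604673)) (array([511.28, 335.41,  18.  ]), np.float64(0.18677165874629154), np.float64(28.22281199760185), np.float64(0.12905557101727916), np.float64(0.13066040980708882))
140 308 374 (array([542.99, 370.69,  18.  ]), np.float64(-0.2043576935549538), np.float64(75.65989193371226), np.float64(0.1802443185432834), np.float64(0.18383606249644416))
170 308 373 (array([532.57, 359.02,  18.  ]), np.float64(-0.13149803192803944), np.float64(60.01466955671867), np.float64(0.18097672019067856), np.float64(0.1828900361157021))
200 308 371 (array([521.43, 346.94,  18.  ]), np.float64(0.2177084749269511), np.float64(43.58201283831545), np.float64(0.1777963815765141), np.float64(0.18070947555835773))
250 309 369 (array([502.05, 324.95,  18.  ]), np.float64(0.1688547041769084), np.float64(14.275969575831198), np.float64(0.1705387175953533), np.float64(0.174185649422402))
8.050718847283738 0.07036099128769946 [325.3 276.8] [-0.8   0.73  0.58]
```

Run:
```python
from roll import *
np.set_printoptions(precision=2,suppress=True)
c,d,n,th=pickle.load(open("rol.pkl","rb"))
st=c+n*9*th
hit=bot.move_straight([st[0],st[1],7],velocity=15,threshold=4)
print(hit,bot.get_ee_pos(),bot.get_ft_force(),bot.get_opening(),bot.get_t())
bot.sleep(.2);print(bot.get_ft_force(),bot.get_ee_pos())
```

```text
True [486.59 319.4    7.66] [-0.92 -0.47  4.02] 0.35978879158018634 10.625
[-0.8  -0.23  6.73] [486.54 319.4    7.59]
```

Run:
```python
from roll import *
np.set_printoptions(precision=2,suppress=True)
c,d,n,th=pickle.load(open("rol.pkl","rb"))
p=np.array(bot.get_ee_pos());z=7.6;s=18*th;st=c+n*s/2
for i in range(4):
    t=st-n*2*s*(i+1)/4
    bot.move_straight([t[0],t[1],z],velocity=40)
    F=bot.get_ft_force();print(bot.get_ee_pos(),F)
    if F[2]<3.5:z-=.4
    if F[2]>12:z+=.3
t=np.array(bot.get_ee_pos());bot.move_straight([t[0],t[1],45],velocity=80)
w=look(c-n*18*th,d,n,"w4",100);print(bot.get_t())
cv2.imwrite("pics/w4v.png",np.hstack([w.im[:290,200:450],cv2.resize(w.im[70:140,290:360],None,fx=4,fy=4)[:290].copy() if 0 else cv2.copyMakeBorder(cv2.resize(w.im[70:140,290:360],None,fx=4,fy=4,interpolation=0),0,10,0,0,0)]))
for v in(150,200,240):
    g=w.im[v].astype(int).sum(1)[270:390]; print(v,[(i+270) for i in np.where(np.abs(np.diff(g))>90)[0]])
```

```text
[492.94 313.7    7.95] [-0.93 -1.47  4.96]
[498.86 308.54   7.95] [-1.86 -1.28  6.29]
[504.86 303.22   7.92] [-1.56 -2.15  5.95]
[510.67 298.12   7.54] [-1.3  -1.21  4.27]
13.4333
150 [np.int64(300), np.int64(301), np.int64(349)]
200 [np.int64(301), np.int64(302), np.int64(348), np.int64(361)]
240 [np.int64(302), np.int64(303), np.int64(347), np.int64(361)]
```

View pics/w4v.png

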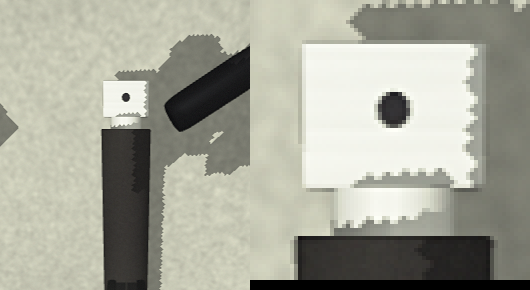

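Run:
```python
from roll import *
np.set_printoptions(precision=2,suppress=True)
c,d,n,th=pickle.load(open("rol.pkl","rb"))
w=pickle.load(open("w4.pkl","rb"))
def mid(l,r,v):
    a=w.ray(l,v);b=w.ray(r,v);e=a/np.linalg.norm(a)+b/np.linalg.norm(b);return w.p+e*(18-w.p[2])/e[2]
P=mid(301,349.5,150);Q=mid(303,347.7,240);d2=(P-Q)/np.linalg.norm(P-Q);n2=np.cross([0,0,1],d2)
E=w.on(325,129,36);E0=Q+d2*((E-Q)@d2);c2=E0-80*d2
print(c2,np.arctan2(d2[1],d2[0]),(c2-c)@n,(c2-c)@d,-18*th)
pickle.dump((c2,d2,n2,0),open("rol2.pkl","wb"))
o=[]
for k,s in(("L",80),("R",-80)):
    v=look(c2+n2*s,d2,n2,"w5"+k,70)
    u0,v0=v.pix(E0+20*d2);print(k,u0,v0,bot.get_t())
    a,b=int(u0)-45,int(v0)-40;a=max(a,0);b=max(b,0);print("crop origin",a,b)
    o.append(cv2.resize(v.im[b:b+80,a:a+90],None,fx=4,fy=4,interpolation=0))
cv2.imwrite("pics/w5.png",np.hstack(o))
```

```text
[504.51 303.58  18.  ] 0.8474091614503761 -15.82967609116343 -0.10547939732565226 -16.099873400482522
L 448.35157675907936 97.97195043474993 14.1167
crop origin 403 57
R 202.25853015690518 98.64638443049171 15.05
crop origin 157 58
```

View pics/w5.png

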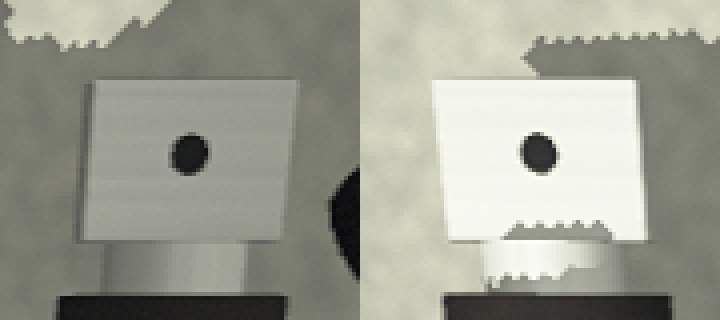

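Run:
```python
from roll import *
np.set_printoptions(precision=2,suppress=True)
c,d,n,_=pickle.load(open("rol2.pkl","rb"))
L=pickle.load(open("w5L.pkl","rb"));Rr=pickle.load(open("w5R.pkl","rb"))
def tri(uL,uR):
    r=[]
    for w,u,v in((L,uL,95.2),(Rr,uR,96.2)):
        e=w.ray(u,v);p=w.p-c;r.append((p@n,p[2]+18,e@n,e[2]))
    (a,b,e,f),(a2,b2,e2,f2)=r
    t=np.linalg.solve([[e,-e2],[f,-f2]],[a2-a,b2-b]);return np.array([a+t[0]*e,b+t[0]*f])
A=tri(425.9,176.3);B=tri(476,227);H=tri(450.4,201.7)
print(A,B,H,np.linalg.norm(A-B),"tilt deg",np.degrees(np.arctan2(A[1]-B[1],A[0]-B[0])))
# jig look: go above
q=quat(tooldown(np.arctan2(-np.cos(-.12),-np.sin(.12))))
bot.move_gripper(70)
bot.move_ptp([640,-140,200],q);bot.sleep(.2)
w=Cam("wrist");pickle.dump(w,open("j1.pkl","wb"));cv2.imwrite("pics/j1.png",w.im);print(bot.get_t(),w.p)
```

```text
[15.1  20.89] [-16.37  20.38] [-0.46 20.06] 31.470263573241095 tilt deg 0.9196964882293202
18.15 [649.57 -58.67 389.06]
```

View pics/j1.png

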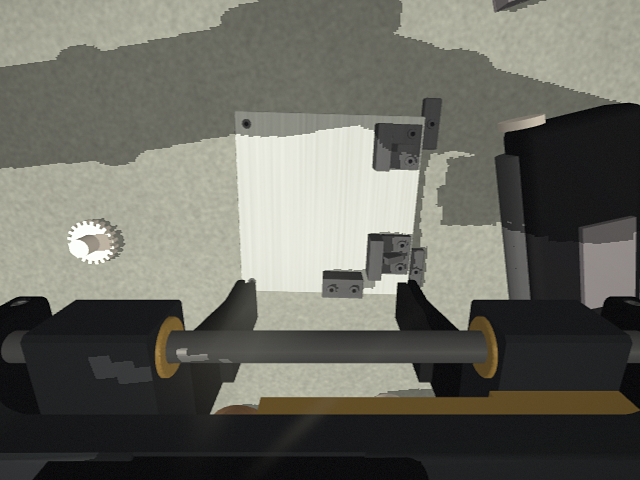

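Run:
```python
from roll import *
w=pickle.load(open("j1.pkl","rb"))
a=cv2.resize(w.im[110:185,355:440],None,fx=4,fy=4,interpolation=0)
b=cv2.resize(w.im[225:300,315:430],None,fx=4,fy=4,interpolation=0)
cv2.imwrite("pics/j1c.png",np.hstack([a,b]))
```

```text
(no output)
```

View pics/j1c.png

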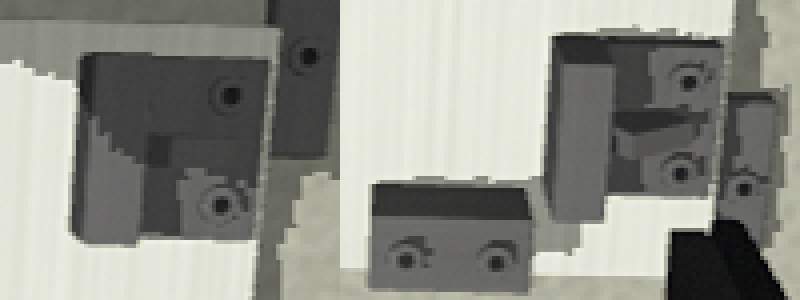

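Run:
```python
from roll import *
np.set_printoptions(precision=1,suppress=True)
from scipy.optimize import least_squares
w=pickle.load(open("j1.pkl","rb"))
D=[(373.8,169.3,0,115,0),(376,170.5,0,115,28),(374.75,125,0,159,0),(368.25,234.25,0,45,0),(370.5,240.8,0,45,28),(366.3,278.8,0,1,0),(368.2,280.5,0,1,28),(322.5,270.8,-48,0,0),(362,272.5,-4,0,0),(323,279.2,-48,0,24),(362,279.8,-4,0,24),(236,112,-140,167,0)]
W=np.array([w.on(u,v,16+z) for u,v,x,y,z in D]);J=np.array([r[2:] for r in D],float)
def tf(p,J):
    x=np.array([np.cos(p[2]),np.sin(p[2]),0]);y=np.array([-x[1],x[0],0]);return np.array([p[0],p[1],16])+np.outer(J[:,0],x)+np.outer(J[:,1],y)+np.outer(J[:,2],[0,0,1])
f=lambda p:(tf(p,J)-W)[:,:2].ravel()
r=least_squares(f,[690,-215,-.12],loss="soft_l1")
print(r.x,"yaw %.4f"%r.x[2]);print(np.c_[J,(W-tf(r.x,J))[:,:2]])
pickle.dump(r.x,open("jig.pkl","wb"))
```

```text
[ 675.3 -215.8   -0.2] yaw -0.1513
[[   0.   115.     0.     1.1   -0.6]
 [   0.   115.    28.    -0.2    1.3]
 [   0.   159.     0.    -1.2   -0.8]
 [   0.    45.     0.     0.2   -0.3]
 [   0.    45.    28.    -0.6    1. ]
 [   0.     1.     0.     0.3   -9. ]
 [   0.     1.    28.     0.1    1.2]
 [ -48.     0.     0.    -0.3    0.3]
 [  -4.     0.     0.     0.2   -0.4]
 [ -48.     0.    24.     0.5    0.3]
 [  -4.     0.    24.    -2.     1.4]
 [-140.   167.     0.     1.    -1.5]]
```

Run:
```python
from roll import *
np.set_printoptions(precision=2,suppress=True)
c,d,n,_=pickle.load(open("rol2.pkl","rb"))
q=quat(tooldown(np.arctan2(-d[1],-d[0])))
for z in(30,-25): print(z,bot.inverse_kinematics([c[0],c[1],z],q))
bot.move_ptp([c[0],c[1],60],q);bot.sleep(.2)
e=c-np.array(bot.get_ee_pos());print("err",e@n,e@d)
bot.move_straight([c[0],c[1],0],velocity=80)
print(bot.get_ft_force(),bot.get_ee_pos())
h=bot.move_straight([c[0],c[1],-25],velocity=30,threshold=3)
print(h,bot.get_ft_force(),bot.get_ee_pos(),bot.get_t())
bot.move_gripper(44)
e=c-np.array(bot.get_ee_pos());print("err",e@n,e@d,bot.get_ft_force(),bot.get_opening())
```

```text
30 [-0.93  0.34  0.4   1.8  -0.15  1.03 -1.19]
-25 [-0.92  0.41  0.4   1.84 -0.2   0.93 -1.16]
err 1.101546452317034 0.09053178327177513
[-0.61  0.24  0.18] [504.92 303.77   0.36]
False [ 0.34  0.02 -0.02] [504.67 303.62 -24.87] 22.0
err -0.004125920995716249 -0.022627759202891104 [ 0.05  0.21 -0.59] 43.84467554638144
```

Run:
```python
from roll import *
np.set_printoptions(precision=2,suppress=True)
bot.move_gripper(30,30);print(bot.get_opening(),bot.get_ft_force(),bot.get_t())
p=np.array(bot.get_ee_pos());bot.move_straight([p[0],p[1],60],velocity=100);bot.sleep(.1)
print(bot.get_opening(),bot.get_ft_force(),bot.get_t())
w=Cam("wrist");pickle.dump(w,open("g1.pkl","wb"))
cv2.imwrite("pics/g1.png",np.hstack([w.im[:400,120:520],cv2.copyMakeBorder(cv2.resize(w.im[0:100,280:375],None,fx=4,fy=4,interpolation=0),0,0,0,0,0)]))
```

```text
35.41667105140685 [-0.18 -0.21 -0.45] 23.1083
35.43954354737477 [-0.35  0.31 -3.24] 24.2083
```

View pics/g1.png

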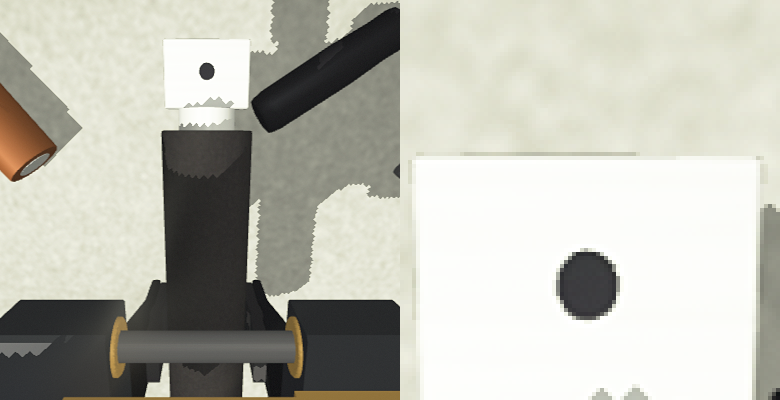

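```bash
cat >> h.py <<'E'
import pickle
def jig():
    p=pickle.load(open("jig.pkl","rb"));x=np.array([np.cos(p[2]),np.sin(p[2]),0]);y=np.array([-x[1],x[0],0])
    return np.array([p[0],p[1],16]),x,y
def J(a,b,z):  # jig xy, absolute TCP z
    o,x,y=jig();r=o+a*x+b*y;r[2]=z;return r
def inj(P):
    o,x,y=jig();P=np.array(P)-o;return np.array([P@x,P@y,P[2]])
E
python3 - <<'E'
from h import *
np.set_printoptions(precision=2,suppress=True)
o,x,y=jig();q=quat(tooldown(np.arctan2(-y[1],-y[0])))
bot.move_straight(J(*inj(bot.get_ee_pos())[:2],90),velocity=150)
bot.move_ptp(J(-25,86,90),q);bot.sleep(.1)
print(inj(bot.get_ee_pos()),bot.get_ft_force(),bot.get_t())
bot.move_straight(J(-25,86,0),velocity=80)
def rep(k,h): print(k,h,inj(bot.get_ee_pos()),bot.get_ft_force(),bot.get_opening(),round(bot.get_t(),1))
h=bot.move_straight(J(-25,86,-12),velocity=15,threshold=4);rep("down",h)
z=bot.get_ee_pos()[2]
h=bot.move_straight(J(-25,76,z),velocity=12,threshold=6);rep("stop",h)
b=inj(bot.get_ee_pos())[1]
h=bot.move_straight(J(-12,b,z),velocity=12,threshold=7);rep("loc",h)
E
```

```text
[-25.06  88.22  73.77] [ 0.39  0.16 -3.56] 26.3917
down True [-25.1   86.04 -25.01] [0.82 0.27 5.92] 35.456323030753275 28.3
stop True [-24.85  80.71 -24.98] [-0.36 -0.28  4.  ] 35.409975984272414 28.9
loc True [-19.07  81.33 -24.98] [-0.94  0.79  3.97] 35.133152985757306 29.6
```

Run:
```python
from h import *
np.set_printoptions(precision=2,suppress=True)
o,x,y=jig()
def rep(k):
    bot.sleep(.05);F=np.mean([bot.get_ft_force() for _ in range(5)],0);print(k,inj(bot.get_ee_pos()),"Fj",F@x,F@y,F[2],bot.get_torque(),round(bot.get_t(),1));return F@x,F@y
z=-9;a,b=-19.1,81.3
for i in range(6):
    b-=.5;bot.move_straight(J(a,b,z),velocity=20)
    if rep("y")[1]>5:break
for i in range(6):
    a+=.5;bot.move_straight(J(a,b,z),velocity=20)
    if rep("x")[0]<-6:break
```

```text
y [-19.1   81.29 -25.03] Fj -1.4545220394231793 1.1661793117119994 3.297471687168251 [0.09 0.15 0.23] 29.9
y [-19.1   81.29 -25.03] Fj -0.7896835087341567 3.4584787596223614 5.1756277735123115 [0.56 0.18 0.15] 30.2
y [-19.15  80.74 -25.02] Fj -1.1262952001217301 4.542901723585673 5.119467301460975 [0.97 0.23 0.07] 30.5
y [-19.13  80.75 -25.01] Fj -1.369026608584647 5.692206786091204 5.461123217459837 [1.06 0.17 0.1 ] 30.8
x [-19.17  80.76 -25.02] Fj -3.504518070062518 5.421539451262079 5.8187541267716725 [1.17 0.49 0.12] 31.1
x [-19.2   80.74 -25.02] Fj -4.286434020182635 6.245456568543219 6.891677949445237 [1.28 0.73 0.12] 31.4
x [-19.25  80.76 -25.06] Fj -6.310013928669047 5.823087761893965 7.498080560983899 [1.27 1.07 0.15] 31.7
```

Run:
```python
from roll import *
np.set_printoptions(precision=2,suppress=True)
o,x,y=jig()
bot.move_gripper(46);print(bot.get_ft_force(),inj(bot.get_ee_pos()))
a,b=inj(bot.get_ee_pos())[:2]
bot.move_straight(J(a,b,80),velocity=120)
bot.move_gripper(0)
c=J(-19.2,80.8,34);n=-x;d=y;E0=c+80*d;out=[]
for k,s in(("L",75),("R",-75)):
    v=look(c+n*s,d,n,"k"+k,95)
    u0,v0=v.pix(E0+20*d)
    a,b=max(int(u0)-45,0),max(int(v0)-40,0);print(k,"origin",a,b,u0,v0)
    out.append(cv2.resize(v.im[b:b+80,a:a+90],None,fx=4,fy=4,interpolation=0))
    u0,v0=v.pix(J(-18,10,34));a,b=int(u0)-90,int(v0)-40;print("stop crop",a,b)
    cr=v.im[max(b,0):b+80,max(a,0):a+180]; out.append(cv2.resize(cr,(360,240),interpolation=0))
pic=np.vstack([np.hstack([out[0],out[2]]),np.hstack([out[1],out[3]])]);cv2.imwrite("pics/k.png",pic);print(bot.get_t(),pic.shape)
```

```text
[ 0.25  0.06 -0.24] [-17.66  78.74 -25.2 ]
L origin 394 59 439.3434533030545 99.13503424951152
stop crop 330 288
R origin 168 58 213.12463297336203 98.95127371156312
stop crop 144 288
35.7 (560, 720, 3)
```

View pics/k.png

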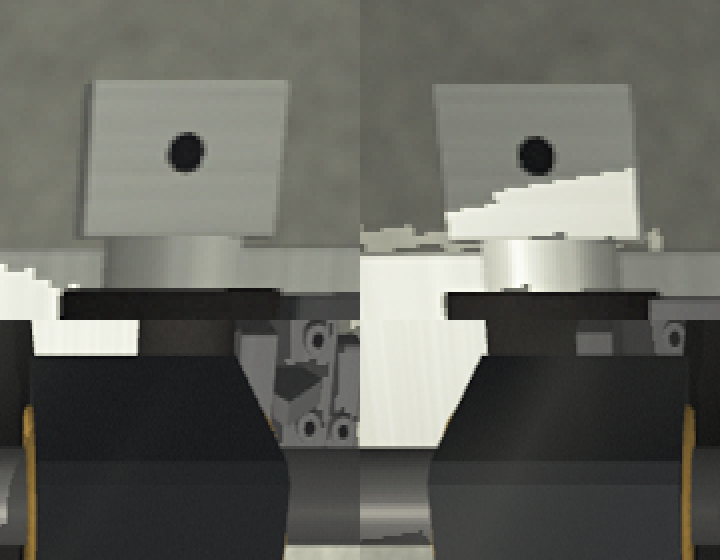

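Run:
```python
from roll import *
np.set_printoptions(precision=2,suppress=True)
o,x,y=jig();c=J(-19.2,80.8,34);n=-x
L=pickle.load(open("kL.pkl","rb"));Rr=pickle.load(open("kR.pkl","rb"))
def tri(uL,uR):
    r=[]
    for w,u,v in((L,uL,97.2),(Rr,uR,96.8)):
        e=w.ray(u,v);p=w.p-c;r.append((p@n,p[2]+18,e@n,e[2]))
    (a,b,e,f),(a2,b2,e2,f2)=r
    t=np.linalg.solve([[e,-e2],[f,-f2]],[a2-a,b2-b]);return np.array([a+t[0]*e,b+t[0]*f])
A=tri(416.6,188.4);B=tri(464.7,236.6);H=tri(440.5,212.2)
print(A,B,H,np.linalg.norm(A-B),"tilt",np.degrees(np.arctan2(A[1]-B[1],A[0]-B[0])))
k=np.array([0,0,1])
for al in(45,35,55):
  yt=x*np.cos(np.radians(al))-k*np.sin(np.radians(al))
  for s in(1,-1):
    zt=s*y;M=np.c_[np.cross(yt,zt),yt,zt]
    print(al,s,[bot.inverse_kinematics(c+t*yt,quat(M)) for t in(-120,-20,10)])
print(bot.get_q())
```

```text
[15.44 19.88] [-15.91  19.57] [-0.08 19.89] 31.346795835363068 tilt 0.5562065016145396
45 1 [array([-0.46, -0.28,  0.58,  2.44,  0.78,  0.21,  0.87]), array([ 1.26,  0.28, -1.14,  2.29,  1.91,  0.2 , -0.18]), array([ 1.24,  0.45, -1.16,  2.25,  1.97,  0.33, -0.14])]
45 -1 [array([ 0.19, -0.2 , -0.02,  2.42, -0.1 ,  0.14, -1.47]), array([ 0.91,  0.16, -0.76,  2.3 ,  2.23,  0.1 ,  2.56]), array([ 0.91,  0.28, -0.79,  2.26,  2.22,  0.18,  2.62])]
35 1 [None, array([ 1.29,  0.39, -1.16,  2.41,  2.69,  0.46, -0.86]), array([ 1.28,  0.57, -1.17,  2.35,  2.59,  0.55, -0.64])]
35 -1 [None, array([ 1.29,  0.39, -1.16,  2.41,  2.69,  0.46,  2.28]), array([ 1.28,  0.57, -1.17,  2.35,  2.59,  0.55,  2.5 ])]
55 1 [array([-0.61, -0.22,  0.72,  2.24,  0.33,  0.47,  1.3 ]), array([-0.29,  0.12,  0.47,  2.18, -0.26,  0.24,  1.81]), array([-0.05,  0.2 ,  0.23,  2.15, -0.25,  0.19,  1.81])]
55 -1 [array([-0.17, -0.15,  0.31,  2.23,  0.1 ,  0.44, -1.65]), array([-0.67,  0.15,  0.88,  2.19, -0.52,  0.27, -1.09]), array([-0.56,  0.25,  0.79,  2.17, -0.8 ,  0.25, -0.84])]
[-0.23  0.66  0.62  1.28 -0.38  1.32  0.23]
```

Run:
```python
from h import *
np.set_printoptions(precision=2,suppress=True)
o,x,y=jig();c=J(-19.2,80.8,34);k=np.array([0,0,1])
p=np.array(bot.get_ee_pos());bot.move_straight([*J(-40,80.8,0)[:2],150],velocity=150)
for al,s in((48,-1),(52,-1),(52,1),(56,-1),(56,1)):
    yt=x*np.cos(np.radians(al))-k*np.sin(np.radians(al));zt=s*y;q=quat(np.c_[np.cross(yt,zt),yt,zt])
    try:
        bot.move_ptp(c-110*yt,q)
        bot.move_straight(c-15*yt,velocity=100);print("ok",al,s);break
    except bot.PlanningError as e: print(al,s,e)
bot.sleep(.1);print(bot.get_q(),inj(bot.get_ee_pos()),bot.get_ft_force(),bot.get_t())
pickle.dump((yt,q,al),open("push.pkl","wb"))
```

```text
48 -1 the arm cannot follow that straight line within its joint ranges
ok 52 -1
[ 0.02  0.12  0.14  2.22 -0.16  0.14 -1.41] [-28.27  80.75  30.6 ] [ 0.18 -0.05  0.31] 39.6333
```

Run:
```python
from h import *
np.set_printoptions(precision=2,suppress=True)
o,x,y=jig();c=J(-19.2,80.8,34);yt,q,al=pickle.load(open("push.pkl","rb"))
def rep(k):
    bot.sleep(.15);F=np.mean([bot.get_ft_force() for _ in range(8)],0)
    print(k,(np.array(bot.get_ee_pos())-c)@yt,inj(bot.get_ee_pos()),"F",np.linalg.norm(F),"j",F@x,F@y,F[2],round(bot.get_t(),1));return np.linalg.norm(F)
h=bot.move_straight(c+16*yt,velocity=12,threshold=4);f=rep(h)
t=(np.array(bot.get_ee_pos())-c)@yt
if h and t>5:
    for i in range(10):
        if f>12.5:break
        t+=.5;bot.move_straight(c+t*yt,velocity=10);f=rep(round(t,2))
```

```text
Traceback (most recent call last):
plant.PlanningError: the arm cannot follow that straight line within its joint ranges
```

Run:
```python
from h import *
np.set_printoptions(precision=2,suppress=True)
o,x,y=jig();c=J(-19.2,80.8,34);k=np.array([0,0,1])
yt,q,al=pickle.load(open("push.pkl","rb"))
def rep(k):
    bot.sleep(.15);F=np.mean([bot.get_ft_force() for _ in range(8)],0)
    print(k,(np.array(bot.get_ee_pos())-c)@yt,inj(bot.get_ee_pos()),"F",np.linalg.norm(F),"j",F@x,F@y,F[2],round(bot.get_t(),1));return np.linalg.norm(F)
bot.move_straight(c-45*yt,velocity=100)
for al in(54,56,58,60):
    yt=x*np.cos(np.radians(al))-k*np.sin(np.radians(al));zt=-y;q=quat(np.c_[np.cross(yt,zt),yt,zt])
    try:
        bot.move_ptp(c-40*yt,q)
        bot.move_straight(c-12*yt,velocity=80)
        rep("pre")
        h=bot.move_straight(c+17*yt,velocity=14,threshold=4);f=rep(h);print("ok",al,bot.get_q());break
    except bot.PlanningError as e: print(al,e,bot.get_q()); bot.move_straight(c-40*yt,velocity=100)
pickle.dump((yt,q,al),open("push.pkl","wb"))
```

```text
pre -12.359635327672411 [-26.19  80.72  28.2 ] F 0.9474572060999197 j -0.8751899932429112 0.08691773258031807 0.3523676217833229 41.0
True 10.383460552060768 [-13.01  80.78   9.66] F 5.112084552010078 j -2.9137925993104514 0.40312224101888716 4.180994333158039 42.6
ok 54 [ 0.03  0.19  0.14  2.16 -0.19  0.16 -1.39]
```

Run:
```python
from h import *
o,x,y=jig();c=J(-19.2,80.8,34);yt,q,al=pickle.load(open("push.pkl","rb"))
np.set_printoptions(precision=2,suppress=True)
def rep(k):
    bot.sleep(.2);F=np.mean([(bot.sleep(.02),bot.get_ft_force())[1] for _ in range(8)],0)
    print(k,round((np.array(bot.get_ee_pos())-c)@yt,2),inj(bot.get_ee_pos()),"F %.1f  j %.1f %.1f %.1f"%(np.linalg.norm(F),F@x,F@y,F[2]),round(bot.get_t(),1));return np.linalg.norm(F)
t=10.6;f=rep("now")
while f<14 and t<16:
    t+=.5 if f<11 else .2
    bot.move_straight(c+t*yt,velocity=10);f=rep(round(t,2))
```

```text
now 10.37 [-12.99  80.78   9.7 ] F 5.7  j -2.8 -0.1 4.9 42.9
11.1 10.51 [-12.96  80.77   9.54] F 12.8  j -8.8 0.1 9.2 43.5
11.3 10.55 [-12.89  80.83   9.54] F 15.7  j -11.0 0.0 11.2 44.1
```

Run:
```python
from h import *
np.set_printoptions(precision=2,suppress=True)
o,x,y=jig()
w=pickle.load(open("kL.pkl","rb"));print("sleeve end y (L,R):",inj(w.on(394+170/4,59+289/4,52)),end=" ")
w=pickle.load(open("kR.pkl","rb"));print(inj(w.on(168+190/4,58+292/4,52)))
bot.sleep(.8);F=bot.get_ft_force();print("hold F",np.linalg.norm(F),F@x,F@y,F[2],inj(bot.get_ee_pos()))
w=Cam("wrist")
P=J(-19.2,80.8+98,37);u=w.pix(P);print("hole expected px",u)
if 30<u[0]<610 and 30<u[1]<450:
    a,b=int(u[0]),int(u[1]);g=cv2.cvtColor(w.im[b-25:b+25,a-25:a+25],6);print(g[::5,::3])
print(bot.get_t())
```

```text
sleeve end y (L,R): [-24.55 160.74  36.  ] [-14.16 160.67  36.  ]
hold F 15.236627432333611 -11.239408344493292 0.9539052938318366 10.24307474676795 [-12.9   80.79   9.56]
hole expected px [142.48 283.44]
[[211 209 234 247 249 249 250 254 164 160 159 166 164 165 162 162 146]
 [204 205 243 242 243 243 244 219 164 161 164 165 164 166 165 160 121]
 [202 204 244 243 244 243 244 219 164 160 167 164 164 165 164 164 166]
 [216 230 242 244 243 243 245 219 163 162 167 164 167 165 168 169 174]
 [210 242 242 244 244 244 248 221 166 162 166 164 167 170 170 171 130]
 [212 244 244 245 244 198  22  25  25 172 166 166 167 163 164 165  47]
 [226 243 245 244 243 225  21  23 139 167 165 166 169 162 162 163  47]
 [242 243 245 244 244 246 160 164 162 168 165 167 167 144 146 147  62]
 [245 245 245 243 245 246 161 164 165 166 164 169 167 145 140 140  59]
 [244 246 245 244 246 245 159 161 168 167 166 168 166 165 129 131 109]]
44.9667
```

```bash
python3 -c "
from plant import bot
bot.close_job();print(bot.get_t(),bot.get_ft_force())"
```

```text
the job is handed in; nothing more can be done
the job is handed in; nothing more can be done
```

The roller is in the jig with its tongue level, and the job was handed in at about 45 s with the fingers still holding the push.

- **Rolling:** I rolled the roller about 51° on the bench under 4–7 N of fingertip pressure. The tongue then measured 0.9° off level.
- **Laying it in the jig:** I gripped it across the middle, laid it on the bed, and slid it against the stop and then the locators. Contact showed as about 6 N at each. After release the tongue measured 0.6° off level. The sleeve's end was at y = 160.7 mm in my jig frame against a nominal 160. I put that down to my jig measurement, because the roller was already touching the stop.
- **Final push:** The force held steady at about 15.2 N, with 11.2 N into the locators and 10.2 N down, so close to 45°. The tool itself was tilted 54° below horizontal because of a joint limit. I did not re-measure the tongue angle during the push. A last camera check put the pin hole about 2 mm from where I expected it, probably because I had guessed its position along the tongue.

**What disagreed:** The fingertips turned out to end about 28 mm short of the stated TCP. My first rolling pass therefore touched nothing, and I allowed for the difference afterwards. I saw nothing else on the bench move, but I did not take a final picture to check.

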